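Turn the sample carousel to bring the flask to the front

TASK

Bring the tall narrow-necked aluminium flask to the front of the sample carousel: with a fingertip, gently push the rim of the tray round until the flask stands in line with the pointed nose of the carousel's base, then take the hand away. Leave all the vessels standing in their seats without touching or lifting them, and do not disturb the things on the bench.

Things in the scene. Friction and masses are not known exactly. Their poses are not given: they have to be found in the camera images.
- carousel_base: Fixed black base of the carousel: a foot plate 230 mm across, 12 mm high, under the tray. Origin: on the turning axis at bench height; z up. Its -x axis points to the carousel's front, along the middle of the flat pointed nose, and may be up to 0.35 rad off the world's -x.
- nose_tip (a point): Tip of the flat pointed nose of the base that sticks out from under the tray and marks the carousel's front: 240 mm from the axis, 12 mm above the bench. The nose is 34 mm wide and only 12 mm high, so fingertips 30 mm or more above the bench pass over it.
- tray: White plastic tray, 20 mm thick, top 54 mm above the bench. Turns either way without stops about the base's vertical axis; its stiff bearing (0.22 N m, 1.5 N at the rim, plus 0.06 N m s/rad) holds it where it is left, and it coasts under 0.1 rad from 1 rad/s. Origin: on the axis at the underside, 34 mm above the bench; z up. -x: through the flask's seat.
- lobe (a point): Middle of the outer edge of the lobe that carries the flask's seat, half-way up: 162 mm from the axis along the tray's -x, 44 mm above the bench. The rim has six such lobes, 60 degrees apart, 88 mm wide, with rounded corners and sides parallel to their middle lines. In each lobe's middle line, 80 mm from the axis, is a seat: a collar 66 mm across, 10 mm above the tray.
- notch (a point): Middle of one of the six notches in the rim, half-way between two lobes and 30 degrees from the flask's seat; the others follow every 60 degrees. Point: 150 mm from the axis, 44 mm above the bench. The notch is open outwards, above and below, 65 mm wide here, 47 at its floor (rim 132 mm from the axis). A fingertip let into it pushes a lobe's side round. Vessels and collars end 114 mm from the axis.
- flask_mid (a point): The flask wanted: the only tall, narrow-necked vessel, a plain aluminium sample bottle 56 mm in diameter, 125 mm high, with a sloping shoulder, a 31 mm black screw cap and a paper label. Point: on its axis, half-way up, 62 mm above the tray's top. Loose in a seat of the carousel; rides round with the tray, not to be touched.
- jar_a_mid (a point): A squat amber glass jar with a wide black lid, 56 mm in diameter, 70 mm high. Point: on its axis, half-way up. Loose in a seat of the carousel; rides round with the tray, not to be touched.
- jar_b_mid (a point): A second squat amber glass jar, the same as jar_a. Point: on its axis, half-way up. Loose in a seat of the carousel; rides round with the tray, not to be touched.
- tin_mid (a point): A low plain metal tin, 56 mm in diameter, 52 mm high. Point: on its axis, half-way up. Loose in a seat of the carousel; rides round with the tray, not to be touched.
- weigh_pot_mid (a point): A low glass weighing pot with a steel lid and small knob, 59 mm in diameter at the lid, 48 mm high. Point: on its axis, half-way up. Loose in a seat of the carousel; rides round with the tray, not to be touched.
- wash_bottle_mid (a point): A white plastic wash bottle with a bent spout on the bench, loose, 62 mm in diameter, 176 mm high. Point: on its axis, 65 mm up. To be left alone.
- beaker_mid (a point): A glass beaker on the bench, loose, 74 mm across, 85 mm high. Point: on its axis, 42 mm up. To be left alone.
- wrench_grip (a point): A steel wrench 170 mm long lying on the bench, loose. Point: on its handle. To be left alone.
- oil_can_mid (a point): An oblong metal sample can on the bench, loose, 42 x 68 mm and 114 mm high over its cap. Point: at the middle of its body, 50 mm up. To be left alone.
Not all that is in view belongs to the job. What is shaped like the part that bears tin_mid but green is not meant.

How it is judged:
By the outcome, as a careful person would: the job done as asked, in the order asked, and still so for the second after the job is handed in, with the robot touching nothing.
It also fails if it takes over 72 s, if anything falls off the work surface, if the arm or the gripper's body presses on something with over 40 N, if the wrist force passes 120 N, or if a joint passes its speed limit or range.

ROBOT

A 6-joint arm with a two-finger parallel gripper is mounted at the origin on the work surface. World frame = base frame: x ahead of the robot, y to its left, z up, the work surface at z = 0. Lengths are in mm, angles in rad, forces in N, time in s.
With the tool pointing down it reaches from about 350 to 775 mm from the base axis. Payload 7.3 kg.
Tool frame: the origin (TCP) lies at the very end of the fingers, on their centre line; the grasp point (between the pads) lies 19 mm behind it; z points along the fingers, y is the line along which they close (so a half turn about z gives the same grasp; the last joint's range is limited). The gripper opens to 92 mm and grips with 3 to 60 N. Pads are 19 mm wide; open, the fingers measure 130 mm over their backs; the gripper's body (75 mm by 190 mm) begins 47 mm behind the grasp point.
Start: joints at [0.973, 0.342, 1.524, -0, 1.275, -0.146], TCP at [229.198, 472.352, 196.141] pointing down, gripper open.
Joint ranges: [-2.53, 2.53], [-0.77, 2.02], [0.04, 2.7], [-1, 4.14], [0.28, 2.66], [-3.11, 3.11]. Speed limits (rad/s): [2.57, 2.57, 3.14, 3.14, 3.14, 3.14].

INTERFACE

Orientations are given as [roll, pitch, yaw] about the fixed x, y, z axes, in that order (R = Rz(yaw) Ry(pitch) Rx(roll)).
In Python, from plant import bot gives the robot as it stands.
- The arm moves only by the tool send_rows, never from a script. Its argument "rows" is a list of rows, each an object of numbers: "x", "y", "z": the shift along the tool's x, y, z in units of 0.2 m (1.0 is 0.2 m); "ax", "ay", "az": the turn, a rotation vector about the tool's x, y, z in units of 60 degrees (1.0 is 60 degrees); "jaw": the opening, from -1 (shut) to 1 (fully open), so that 0 is half open. In form: [{"x": .., "y": .., "z": .., "ax": .., "ay": .., "az": .., "jaw": ..}, ...]. A call has exactly 10 rows; each row is the pose to reach, as a shift and turn from the pose commanded when the call began, along the tool's axes at that moment; what a row does not reach only later rows make up. A row lasts 1/8 s, in which the tool goes at most 62.5 mm and 10.7 degrees, less where a joint would pass 70% of its speed; a pose out of reach is approached as far as the arm can. A call with a number of a shift or a turn outside -1 to 1 is refused whole. A call with a gripper value outside its range is refused whole. The fingers move at their own pace and stop on an object; the grip force is fixed at half the most. Time passes only in rows, so rows that repeat a pose let the fingers close, or fill a call up. It gives the time, the measured TCP pose, the force, the opening and the grip force at its end, in the units of the state.
- bot.get_obs(): the state, without advancing time (a new reading comes with each control period).
- bot.capture(name): name is "scene" or "top" or "wrist"; returns (picture, depth): 480x640x3 uint8, red, green, blue; 480x640 float32, mm along the optical axis (not along the pixel's ray), 0 where there is no reading.
- bot.camera_model(name): a dict with "vertical_fov" (degrees; the focal length in pixels is half the picture's height over the tangent of half this angle, whatever the lens; pixels are square), "cx", "cy" (the principal point, pixels), "k1" (the pictures are not rectified: a ray, as slopes to the right and down, at radius r is drawn at 1 + k1 r^2 times it, then the intrinsics apply), "R" (3x3) and "t" (3): a world point X has camera coordinates R X + t; the wrist camera has in their place "T_tool_cam" (4x4, takes a point from camera to tool coordinates, whose origin is the TCP and whose axes are the flange's). Camera axes: x right, y down, z forward; pixel columns grow to the right and rows downward; lengths in mm; the calibration is good to about 2 mm. A picture is of the moment at which its call begins: read the wrist's pose just before it. camera_model takes no time and is no camera call.
- bot.close_job(): hands the job in; it is judged then, once.
The state is a dict: "time": time; "joint_positions": joint angles; "dq": joint speeds; "tau": joint torques, N m; "tool_pos": TCP position; "tcp_rot": TCP orientation; "contact_force": force on the tool from outside, world axes, zero at the start; "moment": the same for the moment, N m; "grip_width": finger opening in mm; "finger_force": force on a finger pad.
Only numpy, scipy, OpenCV 4.12 (cv2) and the standard library are available. Lean on these libraries where they do the work, as an engineer would, in place of code of your own. Each camera call takes 0.05 s, during which the arm holds its last target. There are 200 camera calls.

## Working session

There is one attempt and no reset: what is moved stays moved. The work goes in short steps, Python scripts to look and compute and a tool call to move; the robot and the scene stay as the last step left them, time stands still between calls to the robot, and variables do not carry over. Pictures are saved under pics/ and viewed, at most 10 in all, crops included, and the job is handed in when it is done.

Besides the shell and the picture viewer there is one more tool, called after "Call:" as name(argument=value, ...), one argument or row to a line, values as JSON. send_rows: Moves the arm, as the interface text tells. Its arguments: {"type":"object","properties":{"rows":{"type":"array","items":{"type":"object","properties":{"x":{"type":"number","minimum":-1,"maximum":1},"y":{"type":"number","minimum":-1,"maximum":1},"z":{"type":"number","minimum":-1,"maximum":1},"ax":{"type":"number","minimum":-1,"maximum":1},"ay":{"type":"number","minimum":-1,"maximum":1},"az":{"type":"number","minimum":-1,"maximum":1},"jaw":{"type":"number"}}}}},"required":["rows"]}

```bash
mkdir -p pics; cat > h.py <<'E'
import numpy as np, cv2
from plant import bot
def cloud(name):
    o=bot.get_obs(); img,d=bot.capture(name); m=bot.camera_model(name)
    f=240/np.tan(np.radians(m["vertical_fov"])/2)
    v,u=np.mgrid[0:480,0:640].astype(float)
    K=np.array([[f,0,m["cx"]],[0,f,m["cy"]],[0,0,1]])
    p=cv2.undistortPoints(np.stack([u,v],-1).reshape(-1,1,2),K,np.array([m["k1"],0,0,0.])).reshape(480,640,2)
    c=np.dstack([p*d[...,None],d])
    if "R" in m: X=(c-np.array(m["t"]))@np.array(m["R"])
    else: X=None
    return img,d,X
E
python3 - <<'E'
from h import *
print(bot.get_obs())
for n in("scene","top"):
    i,d,X=cloud(n); cv2.imwrite(f"pics/{n}0.png",i[...,::-1]); np.savez(f"{n}0.npz",i=i,d=d,X=X)
    m=bot.camera_model(n); print(n,m)
E
```

```text
{'time': 0.0, 'joint_positions': array([ 9.72996051e-01,  3.42720868e-01,  1.52502780e+00,  1.53659623e-06,
        1.27538384e+00, -1.46020207e-01]), 'dq': array([-0.00089706,  0.0015523 , -0.00080322,  0.0024894 , -0.00047583,
        0.00050381]), 'tau': array([ 1.99616399e-03, -4.31251180e+01, -2.44217330e+01,  7.20295077e-02,
        5.59824833e-02, -1.68065044e-04]), 'tool_pos': array([228.92853669, 471.95307581, 195.44219505]), 'tcp_rot': array([-3.14006940e+00, -2.25505458e-04,  2.68981196e+00]), 'contact_force': array([-0.34523673, -0.14882247,  0.631813  ]), 'moment': array([-0.0499153 , -0.01695962,  0.01793689]), 'finger_force': 0.0, 'grip_width': 91.846993644521}
scene {'vertical_fov': 52.40997904200561, 'cx': 321.21488843047945, 'cy': 227.85201486779607, 'k1': -0.1307737039867047, 'R': array([[-0.53609944,  0.84408195, -0.0110927 ],
       [ 0.72174548,  0.4515058 , -0.52461984],
       [-0.43781372, -0.28925451, -0.85126434]]), 't': array([ 332.46642277, -363.69213615, 1339.80346512])}
top {'vertical_fov': 51.11687012890932, 'cx': 320.47052306181274, 'cy': 235.2466007687106, 'k1': -0.07981547722085357, 'R': array([[-0.01773572, -0.99983293,  0.00442231],
       [-0.97677775,  0.01638186, -0.21362787],
       [ 0.21351974, -0.00810846, -0.9769051 ]]), 't': array([  10.72031864,  592.26026062, 1076.66677873])}
```

View pics/scene0.png

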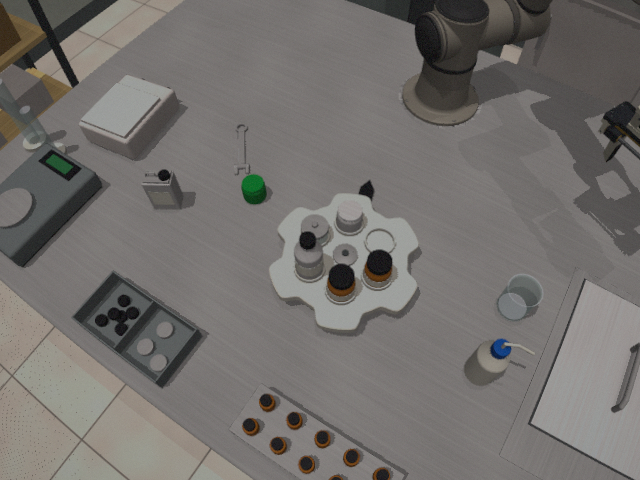

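View pics/top0.png

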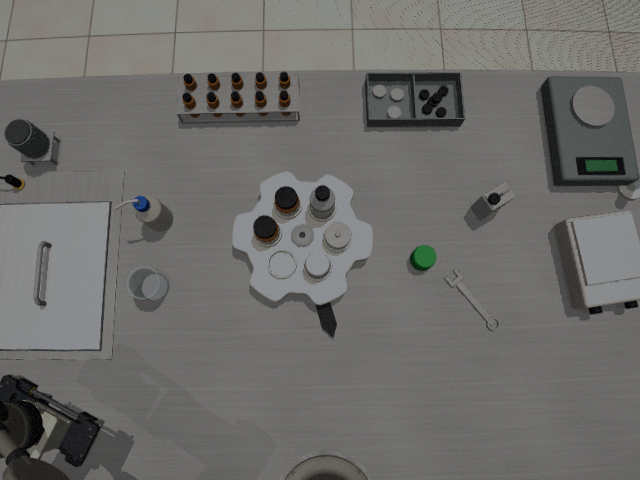

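The scene view shows the flask at (308,257) and the nose at (367,188). In the top view the flask is at (322,200), the nose tip at (334,335) and the hub at (302,236). Candidates for the wanted flask in the top view:
- (322,200): tall, aluminium, black cap
- (286,200) and (266,229): amber jars
- (318,265): tin
- (337,236): weighing pot
- (492,200): oblong can on the bench
- (147,208): wash bottle

I choose (322,200) and will check it in a crop.

```bash
python3 - <<'E'
from h import *
from scipy.optimize import minimize
for n in("scene","top"):
    z=np.load(f"{n}0.npz"); i,X=z["i"],z["X"]
    # tray top: white, z~54
    hsv=cv2.cvtColor(i,cv2.COLOR_RGB2HSV)
    m=(abs(X[...,2]-54)<7)&(np.hypot(X[...,0]-480,X[...,1])<300)&(i.min(-1)>120)
    m=cv2.morphologyEx(m.astype(np.uint8),cv2.MORPH_OPEN,np.ones((3,3)))
    k,l,s,c=cv2.connectedComponentsWithStats(m); j=1+np.argmax(s[1:,4]); print(n,s[j],np.median(X[l==j],0))
    cs,_=cv2.findContours((l==j).astype(np.uint8),cv2.RETR_EXTERNAL,cv2.CHAIN_APPROX_NONE)
    q=max(cs,key=len)[:,0]; P=X[q[:,1],q[:,0]][:,:2]
    # radial model fit: outline of lobes r(theta)
    def model(th):
        a=(th+np.pi/6)%(np.pi/3)-np.pi/6
        return np.where(abs(a)<.271,162,np.maximum(132,44/np.maximum(np.sin(abs(a)),.1)))
    def rad(th):
        a=abs((th+np.pi/6)%(np.pi/3)-np.pi/6)
        return np.where(a<np.arcsin(44/162),162,np.where(44/np.sin(np.maximum(a,.05))>132,44/np.sin(np.maximum(a,.05)),132))
    def cost(p):
        d=P-p[:2]; r=np.hypot(*d.T); t=np.arctan2(d[:,1],d[:,0])-p[2]
        return np.minimum(abs(r-rad(t)),12).mean()
    c0=P.mean(0) if 0 else (P.max(0)+P.min(0))/2
    best=min((minimize(cost,[*c0,a],method="Nelder-Mead") for a in np.arange(0,1.05,.1)),key=lambda r:r.fun)
    C=best.x[:2]; print("centre",C,"lobe deg",np.degrees(best.x[2])%60,"cost",best.fun)
    # nose: dark pixels near z 12 beyond tray
    d=X[...,:2]-C; r=np.hypot(d[...,0],d[...,1]); 
    m=(i.max(-1)<70)&(r>165)&(r<260)&(X[...,2]<25)&(X[...,2]>2)&(d[...,0]<-100)
    a=np.degrees(np.arctan2(d[...,1],d[...,0]))%360; print("nose",m.sum(),np.median(a[m]),a[m].mean(),r[m].max())
    # vessels
    w=(X[...,2]>85)&(r<130); 
    k,l,s,c=cv2.connectedComponentsWithStats(w.astype(np.uint8))
    for j in range(1,k):
        if s[j,4]>30:
            Y=X[l==j]; hi=Y[Y[:,2]>np.percentile(Y[:,2],98)-8]; e=hi.mean(0); print(e, "ang",np.degrees(np.arctan2(*(e[:2]-C)[::-1]))%360,"r",np.hypot(*(e[:2]-C)))
    
z=np.load("top0.npz"); cv2.imwrite("pics/crop.png",cv2.resize(z["i"][165:345,220:385,::-1],None,fx=3,fy=3,interpolation=cv2.INTER_CUBIC))
X=z["X"]
for nm,(u,v) in dict(green=(423,258),wash=(141,203),beaker=(147,285),can=(494,200),wr1=(455,275),wr2=(492,323)).items(): print(nm,X[v,u].round())
E
```

```text
scene [ 269  193  150  137 7713] [614.51567392  61.52772123  54.67890346]
centre [595.76736943  43.27970208] lobe deg 24.493634830860227 cost 3.0515398483316067
nose 170 195.88999671518343 195.78947136423383 234.3613037833994
[523.49471888  10.74690652 106.81787062] ang 204.23440545810197 r 79.25729496468573
[662.09049459  -1.19765528 179.23240993] ang 326.1535573728162 r 79.8560720929669
[603.98388562 123.5372625  124.42705065] ang 84.15460373814837 r 80.67705461881268
[668.94184702  77.9557511  124.37629868] ang 25.35541896190752 r 80.97488836787292
top [ 232  172  141  132 7457] [577.97149106  43.98231575  54.69249153]
centre [595.24629421  42.46915509] lobe deg 24.92686802177663 cost 3.3382219197452954
nose 406 195.95129721316997 195.98263392440973 238.8196193522848
[658.37993816  -3.6336006  179.6349716 ] ang 323.8615605469105 r 78.17493895216103
[666.04044697  75.77910637 124.67623996] ang 25.197847599027444 r 78.23915209286412
[600.8931711  122.0664758  124.68232945] ang 85.94206115911499 r 79.79737266164375
[586.38635106 -36.7676725   96.49053173] ang 263.6199181172045 r 79.73063049075529
[521.02247869   9.05944498 106.69462525] ang 204.23351809782875 r 81.39645888097529
green [ 538. -233.   52.]
wash [650. 384. 154.]
beaker [492. 412.   6.]
can [ 655. -387.  116.]
wr1 [ 504. -318.    0.]
wr2 [ 389. -395.   12.]
```

View pics/crop.png

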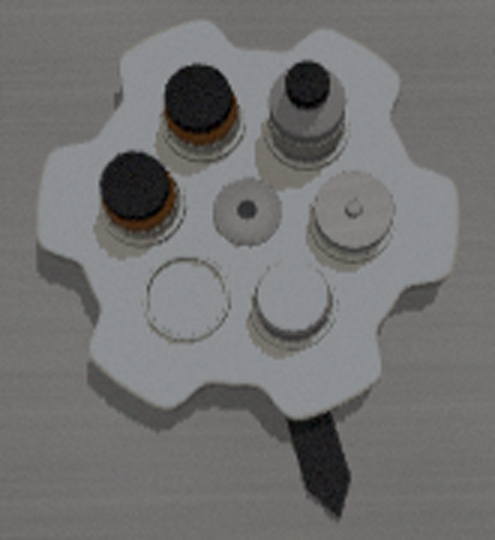

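The crop confirms it: the vessel at (322,200), with narrow black cap, sloping shoulder and aluminium body, is the flask. It sits at 324.7° and the nose at 195.9°, so the tray needs to turn about -129°. I'll plan with one finger in the notch at 294.7°, sweeping round the near side.

```bash
cat > plan.py <<'E'
import numpy as np, json, sys
from scipy.spatial.transform import Rotation as Ro
C=np.array([595.5,42.9])
def pose(r,th,z,t):           # cylindrical about the tray axis; t = outward lean, deg
    a,t=np.radians([th,t]); rh=np.array([np.cos(a),np.sin(a),0]); k=np.array([0,0,1.])
    x=-rh*np.cos(t)+k*np.sin(t); zz=-k*np.cos(t)-rh*np.sin(t)
    return np.r_[C,0]+r*rh+[0,0,z], np.c_[x,np.cross(zz,x),zz]
def rows(start,poses,jaw=-1):
    p0,R0=start; out=[]
    for p,R in poses:
        d=R0.T@(p-p0)/200; w=Ro.from_matrix(R0.T@R).as_rotvec()/np.radians(60)
        print(dict(zip("x y z ax ay az".split(),np.r_[d,w].round(3).tolist())))
def meas():
    from plant import bot
    o=bot.get_obs(); return o["tool_pos"],Ro.from_euler("xyz",o["tcp_rot"]).as_matrix()
E
python3 - <<'E'
from plan import *
from plant import bot
print(bot.camera_model("wrist")["T_tool_cam"])
s=meas()
A=pose(200,210,200,15); 
for th,r in((200,230),(235,230),(294.7,200)):
    print(th, pose(r,th,200,15)[0])
rows(s,[pose(230,190,210,15)])
print('next')
a=pose(230,190,210,15)
rows(a,[pose(225,t,200,15) for t in (205,220,235,250,265,280,294.7)]); 
b=pose(200,294.7,200,15)
print('down'); rows(b,[pose(200,294.7,z,15) for z in (200,40)]+[pose(148,294.7,39,15)])
E
```

```text
[[-5.33726712e-04 -9.59006689e-01 -2.83382932e-01  7.58287563e+01]
 [ 9.99999628e-01 -7.03736050e-04  4.98128324e-04  4.95130398e-01]
 [-6.77135180e-04 -2.83382561e-01  9.59006708e-01 -1.88388664e+02]
 [ 0.00000000e+00  0.00000000e+00  0.00000000e+00  1.00000000e+00]]
200 [379.37069722 -35.76463296 200.        ]
235 [ 463.57741964 -145.50497019  200.        ]
294.7 [ 679.07341476 -138.80163551  200.        ]
{'x': -1.654, 'y': -1.804, 'z': -0.07, 'ax': -0.315, 'ay': 0.103, 'az': 2.384}
next
{'x': 0.048, 'y': 0.291, 'z': 0.065, 'ax': 0.065, 'ay': 0.0, 'az': -0.241}
{'x': 0.157, 'y': 0.562, 'z': 0.094, 'ax': 0.129, 'ay': -0.0, 'az': -0.483}
{'x': 0.329, 'y': 0.795, 'z': 0.14, 'ax': 0.194, 'ay': 0.0, 'az': -0.724}
{'x': 0.555, 'y': 0.974, 'z': 0.2, 'ax': 0.259, 'ay': 0.0, 'az': -0.966}
{'x': 0.817, 'y': 1.087, 'z': 0.271, 'ax': 0.324, 'ay': 0.0, 'az': -1.207}
{'x': 1.098, 'y': 1.125, 'z': 0.346, 'ax': 0.388, 'ay': 0.0, 'az': -1.449}
{'x': 1.374, 'y': 1.088, 'z': 0.42, 'ax': 0.452, 'ay': -0.0, 'az': -1.686}
down
{'x': 0.0, 'y': 0.0, 'z': 0.0, 'ax': 0.0, 'ay': 0.0, 'az': 0.0}
{'x': -0.207, 'y': 0.0, 'z': 0.773, 'ax': 0.0, 'ay': 0.0, 'az': 0.0}
{'x': 0.043, 'y': -0.0, 'z': 0.845, 'ax': 0.0, 'ay': 0.0, 'az': 0.0}
```

```bash
python3 - <<'E'
from plan import *
s=meas()
R=pose(200,294.7,200,20)[1]
W=[(320,300,215),(400,130,215),(470,-40,215)]
print("c1"); rows(s,[(np.array(W[0]),R),(np.array([350,240,215.]),R)])
st=(np.array([320,300,215.]),R)
print("c2 from 320,300"); rows(st,[(np.array(p,float),R) for p in((370,120,215),(400,60,215),(430,-50,215))])
st=(np.array([400,60,215.]),R)
print("c3"); rows(st,[(np.array(p,float),R) for p in((430,-50,215),(480,-130,215),(560,-160,215))])
E
```

```text
c1
{'x': -0.785, 'y': -0.575, 'z': -0.097, 'ax': -0.116, 'ay': 0.32, 'az': 0.65}
{'x': -1.051, 'y': -0.78, 'z': -0.097, 'ax': -0.116, 'ay': 0.32, 'az': 0.65}
c2 from 320,300
{'x': -0.867, 'y': -0.149, 'z': -0.315, 'ax': 0.0, 'ay': 0.0, 'az': 0.0}
{'x': -1.182, 'y': -0.138, 'z': -0.43, 'ax': 0.0, 'ay': 0.0, 'az': 0.0}
{'x': -1.71, 'y': -0.232, 'z': -0.622, 'ax': 0.0, 'ay': 0.0, 'az': 0.0}
c3
{'x': -0.528, 'y': -0.094, 'z': -0.192, 'ax': 0.0, 'ay': 0.0, 'az': 0.0}
{'x': -0.968, 'y': -0.034, 'z': -0.352, 'ax': 0.0, 'ay': 0.0, 'az': 0.0}
{'x': -1.253, 'y': 0.267, 'z': -0.456, 'ax': 0.0, 'ay': 0.0, 'az': 0.0}
```

Call:
send_rows(
  rows=[
    {"x": -0.1,"y": -0.07,"z": -0.03,"ax": -0.015,"ay": 0.04,"az": 0.08,"jaw": -1},
    {"x": -0.2,"y": -0.15,"z": -0.06,"ax": -0.03,"ay": 0.08,"az": 0.16,"jaw": -1},
    {"x": -0.3,"y": -0.22,"z": -0.097,"ax": -0.045,"ay": 0.12,"az": 0.24,"jaw": -1},
    {"x": -0.4,"y": -0.29,"z": -0.097,"ax": -0.06,"ay": 0.16,"az": 0.32,"jaw": -1},
    {"x": -0.5,"y": -0.37,"z": -0.097,"ax": -0.075,"ay": 0.2,"az": 0.41,"jaw": -1},
    {"x": -0.6,"y": -0.44,"z": -0.097,"ax": -0.09,"ay": 0.24,"az": 0.49,"jaw": -1},
    {"x": -0.68,"y": -0.5,"z": -0.097,"ax": -0.1,"ay": 0.28,"az": 0.57,"jaw": -1},
    {"x": -0.74,"y": -0.54,"z": -0.097,"ax": -0.11,"ay": 0.3,"az": 0.62,"jaw": -1},
    {"x": -0.785,"y": -0.575,"z": -0.097,"ax": -0.116,"ay": 0.32,"az": 0.65,"jaw": -1},
    {"x": -0.785,"y": -0.575,"z": -0.097,"ax": -0.116,"ay": 0.32,"az": 0.65,"jaw": -1},
  ],
)

```text
time: 1.35
tool_pos: [320.5, 299.6, 215.2]
tcp_rot: [3.141, -0.349, 2.0]
contact_force: [-0.4, 0.3, 0.4]
grip_width: 0.6
finger_force: 0.0
```

Call:
send_rows(
  rows=[
    {"x": -0.1,"y": -0.02,"z": -0.035},
    {"x": -0.25,"y": -0.04,"z": -0.09},
    {"x": -0.4,"y": -0.07,"z": -0.145},
    {"x": -0.55,"y": -0.1,"z": -0.2},
    {"x": -0.65,"y": -0.11,"z": -0.235},
    {"x": -0.75,"y": -0.13,"z": -0.27},
    {"x": -0.82,"y": -0.14,"z": -0.298},
    {"x": -0.867,"y": -0.149,"z": -0.315},
    {"x": -0.867,"y": -0.149,"z": -0.315},
    {"x": -0.867,"y": -0.149,"z": -0.315},
  ],
)

```text
schema error: expected keys x, y, z, ax, ay, az, jaw
```

```bash
python3 - <<'E'
from plan import *
from plant import bot
s=meas(); o=bot.get_obs(); print(o["time"],o["tool_pos"],o["joint_positions"],o["grip_width"])
R=pose(200,294.7,200,20)[1]
P=[(np.array(p,float),R) for p in((420,-40,215),(450,-100,215),(520,-140,215),(600,-160,215))]+[pose(200,294.7,200,20)]
rows(s,P); print("c4"); rows(P[1],P[2:]+[pose(200,294.7,z,20) for z in(120,)])
E
```

```text
1.35 [320.49363523 299.63577746 215.20794518] [ 0.29201788  0.14369356  1.79842703  0.36329084  1.26847615 -0.25856374] 0.6034344194477429
{'x': -1.646, 'y': -0.254, 'z': -0.599, 'ax': 0.001, 'ay': -0.0, 'az': -0.002}
{'x': -1.961, 'y': -0.243, 'z': -0.713, 'ax': 0.001, 'ay': -0.0, 'az': -0.002}
{'x': -2.268, 'y': -0.008, 'z': -0.826, 'ax': 0.001, 'ay': -0.0, 'az': -0.002}
{'x': -2.51, 'y': 0.314, 'z': -0.913, 'ax': 0.001, 'ay': -0.0, 'az': -0.002}
{'x': -2.6, 'y': 0.718, 'z': -0.866, 'ax': 0.001, 'ay': -0.0, 'az': -0.002}
c4
{'x': -0.308, 'y': 0.234, 'z': -0.112, 'ax': 0.0, 'ay': 0.0, 'az': 0.0}
{'x': -0.551, 'y': 0.556, 'z': -0.2, 'ax': 0.0, 'ay': 0.0, 'az': 0.0}
{'x': -0.641, 'y': 0.96, 'z': -0.154, 'ax': 0.0, 'ay': 0.0, 'az': 0.0}
{'x': -0.778, 'y': 0.96, 'z': 0.222, 'ax': 0.0, 'ay': 0.0, 'az': 0.0}
```

Call:
send_rows(
  rows=[
    {"x": -0.12,"y": -0.02,"z": -0.043,"ax": 0,"ay": 0,"az": 0,"jaw": -1},
    {"x": -0.26,"y": -0.04,"z": -0.094,"ax": 0,"ay": 0,"az": 0,"jaw": -1},
    {"x": -0.4,"y": -0.06,"z": -0.145,"ax": 0,"ay": 0,"az": 0,"jaw": -1},
    {"x": -0.54,"y": -0.08,"z": -0.196,"ax": 0,"ay": 0,"az": 0,"jaw": -1},
    {"x": -0.68,"y": -0.1,"z": -0.247,"ax": 0,"ay": 0,"az": 0,"jaw": -1},
    {"x": -0.78,"y": -0.12,"z": -0.283,"ax": 0,"ay": 0,"az": 0,"jaw": -1},
    {"x": -0.88,"y": -0.14,"z": -0.32,"ax": 0,"ay": 0,"az": 0,"jaw": -1},
    {"x": -0.94,"y": -0.15,"z": -0.342,"ax": 0,"ay": 0,"az": 0,"jaw": -1},
    {"x": -0.98,"y": -0.15,"z": -0.356,"ax": 0,"ay": 0,"az": 0,"jaw": -1},
    {"x": -0.98,"y": -0.15,"z": -0.356,"ax": 0,"ay": 0,"az": 0,"jaw": -1},
  ],
)

```text
time: 2.6
tool_pos: [380.2, 98.4, 215.2]
tcp_rot: [3.14, -0.35, 2.002]
contact_force: [0.1, 0.3, 0.9]
grip_width: 0.7
finger_force: 0.0
```

Call:
send_rows(
  rows=[
    {"x": -0.12,"y": -0.01,"z": -0.043,"ax": 0,"ay": 0,"az": 0,"jaw": -1},
    {"x": -0.26,"y": -0.02,"z": -0.094,"ax": 0,"ay": 0,"az": 0,"jaw": -1},
    {"x": -0.4,"y": -0.04,"z": -0.145,"ax": 0,"ay": 0,"az": 0,"jaw": -1},
    {"x": -0.54,"y": -0.05,"z": -0.196,"ax": 0,"ay": 0,"az": 0,"jaw": -1},
    {"x": -0.68,"y": -0.06,"z": -0.247,"ax": 0,"ay": 0,"az": 0,"jaw": -1},
    {"x": -0.78,"y": -0.07,"z": -0.283,"ax": 0,"ay": 0,"az": 0,"jaw": -1},
    {"x": -0.88,"y": -0.08,"z": -0.32,"ax": 0,"ay": 0,"az": 0,"jaw": -1},
    {"x": -0.94,"y": -0.09,"z": -0.342,"ax": 0,"ay": 0,"az": 0,"jaw": -1},
    {"x": -0.98,"y": -0.09,"z": -0.357,"ax": 0,"ay": 0,"az": 0,"jaw": -1},
    {"x": -0.98,"y": -0.09,"z": -0.357,"ax": 0,"ay": 0,"az": 0,"jaw": -1},
  ],
)

```text
time: 3.85
tool_pos: [451.0, -98.8, 215.1]
tcp_rot: [3.14, -0.35, 2.002]
contact_force: [-0.6, -0.0, -0.3]
grip_width: 0.3
finger_force: 0.0
```

Call:
send_rows(
  rows=[
    {"x": -0.1,"y": 0.07,"z": -0.036,"ax": 0,"ay": 0,"az": 0,"jaw": -1},
    {"x": -0.2,"y": 0.15,"z": -0.073,"ax": 0,"ay": 0,"az": 0,"jaw": -1},
    {"x": -0.3,"y": 0.23,"z": -0.11,"ax": 0,"ay": 0,"az": 0,"jaw": -1},
    {"x": -0.4,"y": 0.35,"z": -0.146,"ax": 0,"ay": 0,"az": 0,"jaw": -1},
    {"x": -0.48,"y": 0.46,"z": -0.175,"ax": 0,"ay": 0,"az": 0,"jaw": -1},
    {"x": -0.55,"y": 0.56,"z": -0.2,"ax": 0,"ay": 0,"az": 0,"jaw": -1},
    {"x": -0.58,"y": 0.7,"z": -0.2,"ax": 0,"ay": 0,"az": 0,"jaw": -1},
    {"x": -0.61,"y": 0.82,"z": -0.18,"ax": 0,"ay": 0,"az": 0,"jaw": -1},
    {"x": -0.64,"y": 0.92,"z": -0.16,"ax": 0,"ay": 0,"az": 0,"jaw": -1},
    {"x": -0.64,"y": 0.96,"z": -0.154,"ax": 0,"ay": 0,"az": 0,"jaw": -1},
  ],
)

```text
time: 5.1
tool_pos: [680.3, -136.1, 199.5]
tcp_rot: [3.141, -0.351, 2.003]
contact_force: [-0.4, -0.7, 0.6]
grip_width: 0.2
finger_force: 0.0
```

```bash
python3 - <<'E'
from plan import *
from plant import bot
s=meas(); o=bot.get_obs(); print(o["time"],o["tool_pos"],o["tcp_rot"],o["joint_positions"])
rows(s,[pose(198,294.7,z,20) for z in(190,39)]); rows(pose(198,294.7,39,20),[pose(148,294.7,39,20)])
E
```

```text
5.1 [ 680.32888596 -136.12700811  199.49432651] [ 3.14119308 -0.35097823  2.0032108 ] [-0.42298965  0.86420066  0.64915516  0.24003979  1.88887747 -0.80993393]
{'x': -0.016, 'y': -0.011, 'z': 0.045, 'ax': -0.0, 'ay': -0.002, 'az': 0.001}
{'x': -0.275, 'y': -0.012, 'z': 0.754, 'ax': -0.0, 'ay': -0.002, 'az': 0.001}
{'x': 0.235, 'y': 0.0, 'z': 0.086, 'ax': 0.0, 'ay': 0.0, 'az': 0.0}
```

Call:
send_rows(
  rows=[
    {"x": -0.02,"y": -0.01,"z": 0.05,"ax": 0,"ay": 0,"az": 0,"jaw": -1},
    {"x": -0.05,"y": -0.01,"z": 0.14,"ax": 0,"ay": 0,"az": 0,"jaw": -1},
    {"x": -0.09,"y": -0.01,"z": 0.25,"ax": 0,"ay": 0,"az": 0,"jaw": -1},
    {"x": -0.13,"y": -0.01,"z": 0.36,"ax": 0,"ay": 0,"az": 0,"jaw": -1},
    {"x": -0.17,"y": -0.01,"z": 0.47,"ax": 0,"ay": 0,"az": 0,"jaw": -1},
    {"x": -0.21,"y": -0.01,"z": 0.58,"ax": 0,"ay": 0,"az": 0,"jaw": -1},
    {"x": -0.24,"y": -0.01,"z": 0.66,"ax": 0,"ay": 0,"az": 0,"jaw": -1},
    {"x": -0.26,"y": -0.01,"z": 0.72,"ax": 0,"ay": 0,"az": 0,"jaw": -1},
    {"x": -0.275,"y": -0.012,"z": 0.754,"ax": 0,"ay": 0,"az": 0,"jaw": -1},
    {"x": -0.275,"y": -0.012,"z": 0.754,"ax": 0,"ay": 0,"az": 0,"jaw": -1},
  ],
)

```text
time: 6.35
tool_pos: [677.9, -138.3, 39.8]
tcp_rot: [3.14, -0.35, 2.002]
contact_force: [-0.3, 0.3, 0.9]
grip_width: 0.2
finger_force: 0.0
```

Call:
send_rows(
  rows=[
    {"x": 0.03,"y": 0,"z": 0.011,"ax": 0,"ay": 0,"az": 0,"jaw": -1},
    {"x": 0.06,"y": 0,"z": 0.022,"ax": 0,"ay": 0,"az": 0,"jaw": -1},
    {"x": 0.09,"y": 0,"z": 0.033,"ax": 0,"ay": 0,"az": 0,"jaw": -1},
    {"x": 0.12,"y": 0,"z": 0.044,"ax": 0,"ay": 0,"az": 0,"jaw": -1},
    {"x": 0.15,"y": 0,"z": 0.055,"ax": 0,"ay": 0,"az": 0,"jaw": -1},
    {"x": 0.18,"y": 0,"z": 0.066,"ax": 0,"ay": 0,"az": 0,"jaw": -1},
    {"x": 0.2,"y": 0,"z": 0.073,"ax": 0,"ay": 0,"az": 0,"jaw": -1},
    {"x": 0.22,"y": 0,"z": 0.08,"ax": 0,"ay": 0,"az": 0,"jaw": -1},
    {"x": 0.235,"y": 0,"z": 0.086,"ax": 0,"ay": 0,"az": 0,"jaw": -1},
    {"x": 0.235,"y": 0,"z": 0.086,"ax": 0,"ay": 0,"az": 0,"jaw": -1},
  ],
)

```text
time: 7.6
tool_pos: [657.1, -92.6, 40.0]
tcp_rot: [3.14, -0.35, 2.002]
contact_force: [0.7, 0.5, 0.1]
grip_width: 1.0
finger_force: 0.0
```

```bash
python3 - <<'E'
from plan import *
from h import *
s=meas(); o=bot.get_obs(); print(o["time"],o["tool_pos"],o["tcp_rot"],o["contact_force"],o["joint_positions"])
print("want",pose(148,294.7,39,20)[0])
i,d,X=cloud("scene"); cv2.imwrite("pics/s1.png",cv2.resize(i[150:350,220:460,::-1],None,fx=3,fy=3))
w=(30) # range 25 deg steps
for a in (294.7,269.7,244.7,219.7,194.7):
    print(a); rows(pose(148,a,39,20),[pose(148,a-k,39,20) for k in np.r_[2.5:25.1:2.5]])
    break
E
```

```text
7.6 [657.05529015 -92.62652824  40.01351266] [ 3.14012534 -0.34957218  2.00242454] [0.65709522 0.46526893 0.14577213] [-0.38174475  0.88371778  1.0444983   0.23977782  1.47413619 -0.86779719]
want [657.34432692 -91.55921027  39.        ]
294.7
{'x': 0.001, 'y': -0.032, 'z': 0.0, 'ax': -0.014, 'ay': 0.0, 'az': 0.039}
{'x': 0.003, 'y': -0.064, 'z': 0.001, 'ax': -0.029, 'ay': 0.0, 'az': 0.078}
{'x': 0.006, 'y': -0.097, 'z': 0.002, 'ax': -0.043, 'ay': 0.0, 'az': 0.117}
{'x': 0.011, 'y': -0.128, 'z': 0.004, 'ax': -0.057, 'ay': 0.0, 'az': 0.157}
{'x': 0.016, 'y': -0.16, 'z': 0.006, 'ax': -0.071, 'ay': 0.0, 'az': 0.196}
{'x': 0.024, 'y': -0.192, 'z': 0.009, 'ax': -0.086, 'ay': 0.0, 'az': 0.235}
{'x': 0.032, 'y': -0.223, 'z': 0.012, 'ax': -0.1, 'ay': 0.0, 'az': 0.274}
{'x': 0.042, 'y': -0.253, 'z': 0.015, 'ax': -0.114, 'ay': 0.0, 'az': 0.313}
{'x': 0.053, 'y': -0.283, 'z': 0.019, 'ax': -0.128, 'ay': 0.0, 'az': 0.352}
{'x': 0.065, 'y': -0.313, 'z': 0.024, 'ax': -0.143, 'ay': 0.0, 'az': 0.392}
```

View pics/s1.png

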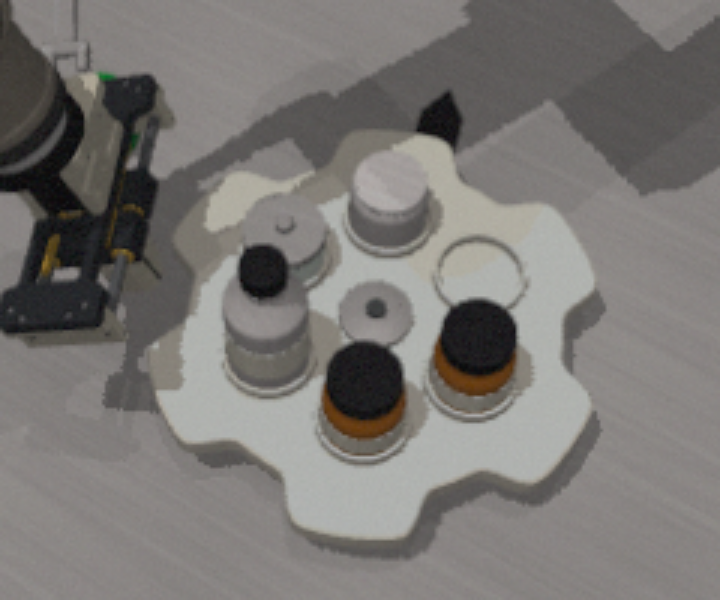

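The finger sits free in the notch between the flask's lobe and the weighing pot's, and the hand at crop left (80,200) is clear of the flask at (265,320). I'll start pushing.

Call:
send_rows(
  rows=[
    {"x": 0.001,"y": -0.032,"z": 0,"ax": -0.014,"ay": 0,"az": 0.039,"jaw": -1},
    {"x": 0.003,"y": -0.064,"z": 0.001,"ax": -0.029,"ay": 0,"az": 0.078,"jaw": -1},
    {"x": 0.006,"y": -0.097,"z": 0.002,"ax": -0.043,"ay": 0,"az": 0.117,"jaw": -1},
    {"x": 0.011,"y": -0.128,"z": 0.004,"ax": -0.057,"ay": 0,"az": 0.157,"jaw": -1},
    {"x": 0.016,"y": -0.16,"z": 0.006,"ax": -0.071,"ay": 0,"az": 0.196,"jaw": -1},
    {"x": 0.024,"y": -0.192,"z": 0.009,"ax": -0.086,"ay": 0,"az": 0.235,"jaw": -1},
    {"x": 0.032,"y": -0.223,"z": 0.012,"ax": -0.1,"ay": 0,"az": 0.274,"jaw": -1},
    {"x": 0.042,"y": -0.253,"z": 0.015,"ax": -0.114,"ay": 0,"az": 0.313,"jaw": -1},
    {"x": 0.053,"y": -0.283,"z": 0.019,"ax": -0.128,"ay": 0,"az": 0.352,"jaw": -1},
    {"x": 0.065,"y": -0.313,"z": 0.024,"ax": -0.143,"ay": 0,"az": 0.392,"jaw": -1},
  ],
)

```text
time: 8.9
tool_pos: [594.0, -106.4, 39.8]
tcp_rot: [3.14, -0.35, 1.562]
contact_force: [0.8, -0.8, -0.6]
grip_width: 0.4
finger_force: 0.0
```

```bash
cat >> h.py <<'E'
from scipy.optimize import minimize
def lobe(name="top",C=np.array([595.5,42.9])):
    i,d,X=cloud(name); r=np.hypot(X[...,0]-C[0],X[...,1]-C[1])
    m=(abs(X[...,2]-54)<7)&(r<175)&(i.min(-1)>60)
    m=cv2.morphologyEx(m.astype(np.uint8),cv2.MORPH_OPEN,np.ones((3,3)))
    P=X[(m>0)&(r>135)&(r<160)][:,:2]-C
    t=np.arctan2(P[:,1],P[:,0]); ph=np.degrees(np.angle(np.exp(6j*t).mean()))/6
    w=(X[...,2]>168)&(X[...,2]<185)&(r<105)&(i.max(-1)<80); e=X[w][:,:2].mean(0)-C
    return ph%60, np.degrees(np.arctan2(e[1],e[0]))%360, np.hypot(*e), w.sum(), i
E
python3 - <<'E'
from plan import *
from h import *
o=bot.get_obs(); d=o["tool_pos"][:2]-C; print(np.hypot(*d),np.degrees(np.arctan2(d[1],d[0]))%360,o["tool_pos"],o["tcp_rot"],o["contact_force"],o["joint_positions"])
for n in("top","scene"): print(lobe(n)[:4])
E
```

```text
149.27983488376236 269.44098657338066 [ 594.04355576 -106.37272984   39.84645313] [ 3.1400788  -0.35013869  1.56233511] [ 0.79386066 -0.77790363 -0.59824396] [-0.4851285   0.71204602  1.41102928  0.33358463  1.20257976 -0.62631152]
(np.float64(22.930671204803968), np.float64(323.0812003168019), np.float64(77.4759250530697), np.int64(181))
(np.float64(24.730918779218637), np.float64(327.5161041264441), np.float64(80.51161045557897), np.int64(214))
```

```bash
python3 - <<'E'
from h import *
i,d,X=cloud("scene"); a=i[140:360,220:440]
j,_,_=cloud("top"); b=j[150:370,200:420]
cv2.imwrite("pics/s2.png",cv2.resize(np.hstack([a,b])[...,::-1],(800,400),interpolation=cv2.INTER_CUBIC))
E
```

```text
(no output)
```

View pics/s2.png

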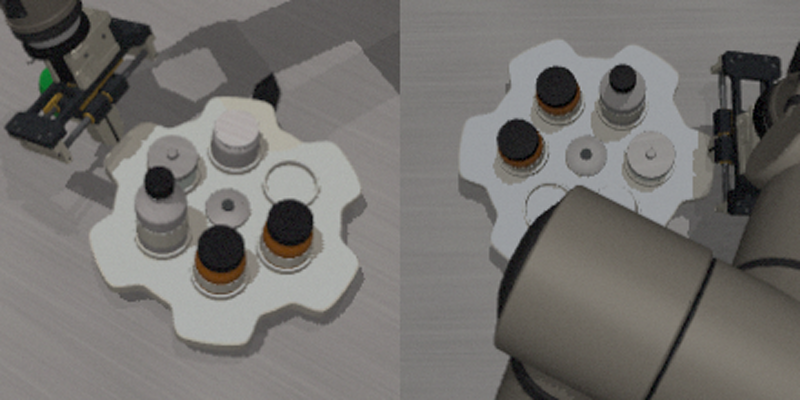

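The finger seems to be outside the lobe at left crop (110,140), and the tray has not turned. I'll measure the finger directly in the depth clouds.

```bash
python3 - <<'E'
from plan import *
from h import *
for n in("scene","top"):
    i,d,X=cloud(n); np.savez(f"{n}1.npz",i=i,X=X)
    m=(abs(X[...,0]-594)<60)&(X[...,1]<-95)&(X[...,1]>-200)&(X[...,2]>20)&(X[...,2]<130)
    print(n,m.sum())
    for lo in range(20,130,10):
        k=m&(X[...,2]>=lo)&(X[...,2]<lo+10)
        if k.sum()>3:
            Y=X[k]; q=np.percentile(Y,[2,50,98],axis=0).round(); print(lo,k.sum(),"x",q[:,0],"y",q[:,1], i[k].mean(0).round())
E
```

```text
scene 575
40 8 x [622. 625. 627.] y [-109. -103.  -96.] [90. 87. 82.]
50 289 x [544. 587. 624.] y [-116. -104.  -95.] [128. 124. 115.]
70 18 x [585. 594. 607.] y [-121. -110. -106.] [77. 75. 68.]
80 58 x [580. 601. 613.] y [-132. -112. -108.] [86. 84. 76.]
90 72 x [579. 601. 613.] y [-136. -116. -112.] [84. 81. 74.]
100 73 x [577. 599. 614.] y [-134. -120. -115.] [87. 84. 77.]
110 46 x [576. 602. 614.] y [-134. -122. -119.] [84. 81. 74.]
120 9 x [585. 624. 625.] y [-167. -145. -124.] [72. 70. 63.]
top 352
40 9 x [539. 544. 592.] y [-117. -105.  -99.] [96. 95. 90.]
50 291 x [541. 578. 621.] y [-117. -104.  -95.] [123. 121. 115.]
70 9 x [586. 593. 600.] y [-111. -109. -109.] [73. 72. 66.]
80 27 x [578. 596. 608.] y [-115. -112. -110.] [71. 70. 64.]
90 12 x [579. 598. 610.] y [-118. -114. -113.] [69. 68. 61.]
```

```bash
python3 - <<'E'
from plan import *
from h import *
s=meas(); img,d=bot.capture("wrist"); m=bot.camera_model("wrist")
f=240/np.tan(np.radians(m["vertical_fov"])/2); v,u=np.mgrid[0:480,0:640].astype(float)
K=np.array([[f,0,m["cx"]],[0,f,m["cy"]],[0,0,1]])
p=cv2.undistortPoints(np.stack([u,v],-1).reshape(-1,1,2),K,np.array([m["k1"],0,0,0.])).reshape(480,640,2)
c=np.dstack([p*d[...,None],d]); T=np.array(m["T_tool_cam"]); Xt=c@T[:3,:3].T+T[:3,3]; W=Xt@s[1].T+s[0]
cv2.imwrite("pics/w2.png",img[...,::-1]); np.savez("w2.npz",Xt=Xt,W=W,img=img)
k=(abs(Xt[...,0])<25)&(abs(Xt[...,1])<40)&(d>0)
for lo in range(-80,40,10):
    q=k&(Xt[...,2]>=lo)&(Xt[...,2]<lo+10)
    if q.sum()>5: print(lo,q.sum(),np.percentile(Xt[q],[2,50,98],axis=0).round().tolist(),img[q].mean(0).round(), "z",np.median(W[q],0).round())
z=np.load("scene1.npz");X=z["X"]
k=(X[...,1]<-95)&(X[...,1]>-260)&(abs(X[...,0]-594)<120)&(X[...,2]>60)
for lo in range(60,200,10):
    q=k&(X[...,2]>=lo)&(X[...,2]<lo+10)
    if q.sum()>3: print(lo,q.sum(),np.percentile(X[q],[2,98],axis=0).round().tolist())
E
```

```text
-80 292 [[-9.0, -2.0, -77.0], [-5.0, 1.0, -76.0], [10.0, 3.0, -70.0]] [23. 21. 19.] z [ 595. -137.  110.]
-70 191 [[9.0, -2.0, -70.0], [10.0, 0.0, -64.0], [11.0, 4.0, -60.0]] [29. 26. 23.] z [ 595. -119.  103.]
-60 228 [[9.0, -3.0, -60.0], [10.0, 1.0, -55.0], [11.0, 4.0, -50.0]] [44. 41. 37.] z [ 595. -116.   95.]
-50 625 [[9.0, -15.0, -49.0], [11.0, 1.0, -44.0], [12.0, 16.0, -40.0]] [71. 66. 58.] z [ 596. -111.   85.]
-40 475 [[-7.0, -10.0, -40.0], [11.0, 1.0, -36.0], [12.0, 12.0, -30.0]] [72. 68. 60.] z [ 595. -109.   77.]
-30 6 [[8.0, -1.0, -30.0], [9.0, 1.0, -30.0], [9.0, 1.0, -29.0]] [66. 63. 57.] z [ 596. -108.   71.]
-20 4395 [[-2.0, -39.0, -16.0], [7.0, -9.0, -12.0], [15.0, 28.0, -10.0]] [156. 148. 133.] z [ 585. -104.   54.]
-10 4266 [[11.0, -38.0, -10.0], [19.0, -2.0, -8.0], [25.0, 33.0, -5.0]] [183. 179. 173.] z [592. -91.  54.]
30 189 [[-25.0, 32.0, 33.0], [-21.0, 38.0, 35.0], [-11.0, 40.0, 39.0]] [92. 87. 83.] z [ 632. -114.   -0.]
70 18 [[585.0, -121.0, 73.0], [607.0, -106.0, 80.0]]
80 58 [[580.0, -132.0, 80.0], [613.0, -108.0, 90.0]]
90 72 [[579.0, -136.0, 90.0], [613.0, -112.0, 100.0]]
100 73 [[577.0, -134.0, 100.0], [614.0, -115.0, 110.0]]
110 46 [[576.0, -134.0, 111.0], [614.0, -119.0, 119.0]]
120 23 [[595.0, -177.0, 121.0], [682.0, -124.0, 129.0]]
130 86 [[515.0, -173.0, 130.0], [682.0, -130.0, 140.0]]
140 132 [[511.0, -177.0, 140.0], [687.0, -106.0, 150.0]]
150 458 [[515.0, -183.0, 150.0], [688.0, -108.0, 160.0]]
160 680 [[505.0, -185.0, 160.0], [690.0, -111.0, 170.0]]
170 711 [[504.0, -171.0, 170.0], [689.0, -115.0, 180.0]]
180 351 [[506.0, -177.0, 180.0], [688.0, -118.0, 190.0]]
190 165 [[549.0, -181.0, 190.0], [612.0, -133.0, 200.0]]
```

View pics/w2.png

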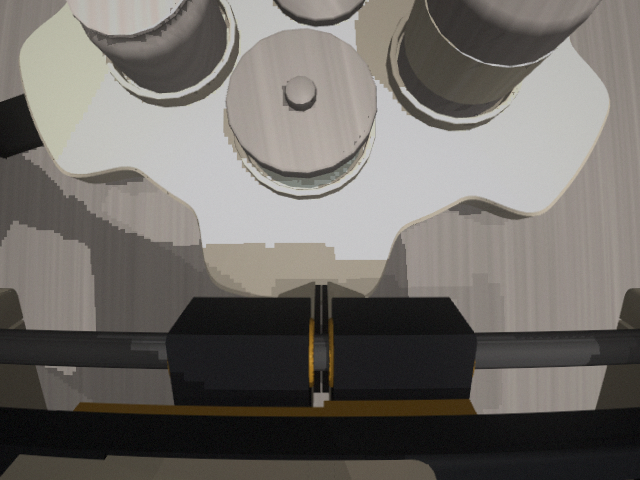

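The fingers end about 29 mm short of the reported TCP, so the tip passed over the lobe at z≈68 without touching anything. I'll add that offset, go back to the notch and enter lower.

```bash
cat >> plan.py <<'E'
def tip(r,th,z,t=20):
    p,R=pose(r,th,z,t); return p+29*R[:,2],R
E
python3 - <<'E'
from plan import *
s=meas()
A=[tip(159+4*k,269.4+2.55*k,68) for k in range(1,11)]; rows(s,A)
e=A[-1]; print(e[0]); rows(e,[tip(199,294.9,38)]); rows(tip(199,294.9,38),[tip(149,294.9,38)])
E
```

```text
{'x': -0.016, 'y': 0.03, 'z': -0.011, 'ax': 0.015, 'ay': -0.001, 'az': -0.035}
{'x': -0.033, 'y': 0.065, 'z': -0.017, 'ax': 0.029, 'ay': -0.001, 'az': -0.075}
{'x': -0.048, 'y': 0.103, 'z': -0.022, 'ax': 0.044, 'ay': -0.001, 'az': -0.115}
{'x': -0.061, 'y': 0.142, 'z': -0.027, 'ax': 0.058, 'ay': -0.001, 'az': -0.155}
{'x': -0.073, 'y': 0.182, 'z': -0.031, 'ax': 0.073, 'ay': -0.001, 'az': -0.195}
{'x': -0.083, 'y': 0.224, 'z': -0.035, 'ax': 0.087, 'ay': -0.001, 'az': -0.235}
{'x': -0.09, 'y': 0.267, 'z': -0.037, 'ax': 0.102, 'ay': -0.001, 'az': -0.275}
{'x': -0.096, 'y': 0.311, 'z': -0.039, 'ax': 0.116, 'ay': -0.001, 'az': -0.315}
{'x': -0.1, 'y': 0.356, 'z': -0.041, 'ax': 0.131, 'ay': -0.001, 'az': -0.354}
{'x': -0.101, 'y': 0.402, 'z': -0.041, 'ax': 0.146, 'ay': -0.001, 'az': -0.394}
[ 675.11004771 -128.60516645   40.748914  ]
{'x': -0.051, 'y': 0.0, 'z': 0.141, 'ax': 0.0, 'ay': 0.0, 'az': 0.0}
{'x': 0.235, 'y': -0.0, 'z': 0.086, 'ax': 0.0, 'ay': 0.0, 'az': 0.0}
```

Call:
send_rows(
  rows=[
    {"x": -0.016,"y": 0.03,"z": -0.011,"ax": 0.015,"ay": 0,"az": -0.035,"jaw": -1},
    {"x": -0.033,"y": 0.065,"z": -0.017,"ax": 0.029,"ay": 0,"az": -0.075,"jaw": -1},
    {"x": -0.048,"y": 0.103,"z": -0.022,"ax": 0.044,"ay": 0,"az": -0.115,"jaw": -1},
    {"x": -0.061,"y": 0.142,"z": -0.027,"ax": 0.058,"ay": 0,"az": -0.155,"jaw": -1},
    {"x": -0.073,"y": 0.182,"z": -0.031,"ax": 0.073,"ay": 0,"az": -0.195,"jaw": -1},
    {"x": -0.083,"y": 0.224,"z": -0.035,"ax": 0.087,"ay": 0,"az": -0.235,"jaw": -1},
    {"x": -0.09,"y": 0.267,"z": -0.037,"ax": 0.102,"ay": 0,"az": -0.275,"jaw": -1},
    {"x": -0.096,"y": 0.311,"z": -0.039,"ax": 0.116,"ay": 0,"az": -0.315,"jaw": -1},
    {"x": -0.1,"y": 0.356,"z": -0.041,"ax": 0.131,"ay": 0,"az": -0.354,"jaw": -1},
    {"x": -0.101,"y": 0.402,"z": -0.041,"ax": 0.146,"ay": 0,"az": -0.394,"jaw": -1},
  ],
)

```text
time: 10.5
tool_pos: [675.2, -128.6, 40.4]
tcp_rot: [-3.141, -0.35, 2.006]
contact_force: [-0.7, 0.0, -0.3]
grip_width: 0.3
finger_force: 0.0
```

Call:
send_rows(
  rows=[
    {"x": -0.02,"y": 0,"z": 0.06,"ax": 0,"ay": 0,"az": 0,"jaw": -1},
    {"x": -0.05,"y": 0,"z": 0.141,"ax": 0,"ay": 0,"az": 0,"jaw": -1},
    {"x": -0.051,"y": 0,"z": 0.141,"ax": 0,"ay": 0,"az": 0,"jaw": -1},
    {"x": -0.01,"y": 0,"z": 0.156,"ax": 0,"ay": 0,"az": 0,"jaw": -1},
    {"x": 0.03,"y": 0,"z": 0.17,"ax": 0,"ay": 0,"az": 0,"jaw": -1},
    {"x": 0.07,"y": 0,"z": 0.185,"ax": 0,"ay": 0,"az": 0,"jaw": -1},
    {"x": 0.11,"y": 0,"z": 0.2,"ax": 0,"ay": 0,"az": 0,"jaw": -1},
    {"x": 0.15,"y": 0,"z": 0.214,"ax": 0,"ay": 0,"az": 0,"jaw": -1},
    {"x": 0.184,"y": 0,"z": 0.227,"ax": 0,"ay": 0,"az": 0,"jaw": -1},
    {"x": 0.184,"y": 0,"z": 0.227,"ax": 0,"ay": 0,"az": 0,"jaw": -1},
  ],
)

```text
time: 11.75
tool_pos: [653.4, -82.5, 10.8]
tcp_rot: [-3.141, -0.35, 2.005]
contact_force: [-0.3, 0.6, 0.7]
grip_width: 0.3
finger_force: 0.0
```

```bash
python3 - <<'E'
from plan import *
from h import *
s=meas(); o=bot.get_obs(); t=s[0]-29*s[1][:,2]; d=t[:2]-C
print(o["time"],"tip",t,np.hypot(*d),np.degrees(np.arctan2(d[1],d[0]))%360,o["contact_force"],o["joint_positions"])
print(lobe("scene")[:4])
a=294.9; rows(tip(149,a,38),[tip(149,a-k,38) for k in np.r_[1:19.1:2]])
a=270; rows(tip(149,a,38),[tip(149,a-k,38) for k in np.r_[2.5:25.1:2.5]])
E
```

```text
11.75 tip [657.62028518 -91.53351676  38.00312711] 148.09220188781947 294.8011518908402 [-0.29924963  0.58450665  0.74936777] [-0.36971484  0.9045724   1.08690129  0.24274205  1.41272194 -0.87437727]
(np.float64(24.619574823897782), np.float64(327.43936566734146), np.float64(80.37922648737113), np.int64(212))
{'x': 0.0, 'y': -0.012, 'z': 0.0, 'ax': -0.006, 'ay': 0.0, 'az': 0.016}
{'x': 0.001, 'y': -0.036, 'z': 0.0, 'ax': -0.017, 'ay': 0.0, 'az': 0.047}
{'x': 0.002, 'y': -0.061, 'z': 0.001, 'ax': -0.029, 'ay': 0.0, 'az': 0.078}
{'x': 0.005, 'y': -0.085, 'z': 0.002, 'ax': -0.04, 'ay': 0.0, 'az': 0.11}
{'x': 0.008, 'y': -0.109, 'z': 0.003, 'ax': -0.051, 'ay': 0.0, 'az': 0.141}
{'x': 0.012, 'y': -0.133, 'z': 0.004, 'ax': -0.063, 'ay': 0.0, 'az': 0.172}
{'x': 0.017, 'y': -0.156, 'z': 0.006, 'ax': -0.074, 'ay': 0.0, 'az': 0.204}
{'x': 0.022, 'y': -0.18, 'z': 0.008, 'ax': -0.086, 'ay': 0.0, 'az': 0.235}
{'x': 0.029, 'y': -0.203, 'z': 0.01, 'ax': -0.097, 'ay': 0.0, 'az': 0.266}
{'x': 0.036, 'y': -0.226, 'z': 0.013, 'ax': -0.108, 'ay': 0.0, 'az': 0.298}
{'x': 0.001, 'y': -0.03, 'z': 0.0, 'ax': -0.014, 'ay': 0.0, 'az': 0.039}
{'x': 0.002, 'y': -0.061, 'z': 0.001, 'ax': -0.029, 'ay': -0.0, 'az': 0.078}
{'x': 0.006, 'y': -0.091, 'z': 0.002, 'ax': -0.043, 'ay': 0.0, 'az': 0.117}
{'x': 0.01, 'y': -0.121, 'z': 0.004, 'ax': -0.057, 'ay': 0.0, 'az': 0.157}
{'x': 0.015, 'y': -0.151, 'z': 0.006, 'ax': -0.071, 'ay': 0.0, 'az': 0.196}
{'x': 0.022, 'y': -0.18, 'z': 0.008, 'ax': -0.086, 'ay': 0.0, 'az': 0.235}
{'x': 0.03, 'y': -0.209, 'z': 0.011, 'ax': -0.1, 'ay': 0.0, 'az': 0.274}
{'x': 0.039, 'y': -0.238, 'z': 0.014, 'ax': -0.114, 'ay': 0.0, 'az': 0.313}
{'x': 0.05, 'y': -0.266, 'z': 0.018, 'ax': -0.128, 'ay': 0.0, 'az': 0.352}
{'x': 0.061, 'y': -0.294, 'z': 0.022, 'ax': -0.143, 'ay': 0.0, 'az': 0.392}
```

Next is a first push of 19°, then I'll check.

Call:
send_rows(
  rows=[
    {"x": 0,"y": -0.012,"z": 0,"ax": -0.006,"ay": 0,"az": 0.016,"jaw": -1},
    {"x": 0.001,"y": -0.036,"z": 0,"ax": -0.017,"ay": 0,"az": 0.047,"jaw": -1},
    {"x": 0.002,"y": -0.061,"z": 0.001,"ax": -0.029,"ay": 0,"az": 0.078,"jaw": -1},
    {"x": 0.005,"y": -0.085,"z": 0.002,"ax": -0.04,"ay": 0,"az": 0.11,"jaw": -1},
    {"x": 0.008,"y": -0.109,"z": 0.003,"ax": -0.051,"ay": 0,"az": 0.141,"jaw": -1},
    {"x": 0.012,"y": -0.133,"z": 0.004,"ax": -0.063,"ay": 0,"az": 0.172,"jaw": -1},
    {"x": 0.017,"y": -0.156,"z": 0.006,"ax": -0.074,"ay": 0,"az": 0.204,"jaw": -1},
    {"x": 0.022,"y": -0.18,"z": 0.008,"ax": -0.086,"ay": 0,"az": 0.235,"jaw": -1},
    {"x": 0.029,"y": -0.203,"z": 0.01,"ax": -0.097,"ay": 0,"az": 0.266,"jaw": -1},
    {"x": 0.036,"y": -0.226,"z": 0.013,"ax": -0.108,"ay": 0,"az": 0.298,"jaw": -1},
  ],
)

```text
time: 13.05
tool_pos: [609.2, -95.5, 10.8]
tcp_rot: [-3.14, -0.349, 1.67]
contact_force: [1.4, -2.4, -0.2]
grip_width: 0.3
finger_force: 1.0
```

```bash
cat > st.py <<'E'
from plan import *
from h import *
s=meas(); o=bot.get_obs(); t=s[0]-29*s[1][:,2]; d=t[:2]-C
print(o["time"],"tip",t,np.hypot(*d),np.degrees(np.arctan2(d[1],d[0]))%360,o["contact_force"],o["joint_positions"],"yaw",np.degrees(o["tcp_rot"][2]))
for n in("scene","top"): print(lobe(n)[:4])
E
python3 st.py
```

```text
13.05 tip [ 610.1941616  -105.36024986   38.07925279] 148.9866439484471 275.66013410753976 [ 1.39352951 -2.35927432 -0.18370224] [-0.4483705   0.78400589  1.35298807  0.31674705  1.21027015 -0.69107433] yaw 95.68322401200705
(np.float64(12.578348125022742), np.float64(315.4325304907927), np.float64(79.62304062233297), np.int64(207))
(np.float64(11.58815167500102), np.float64(310.3169140373826), np.float64(77.96891411077914), np.int64(181))
```

The tray turns with it. I'll continue in 25° steps.

Call:
send_rows(
  rows=[
    {"x": 0.001,"y": -0.03,"z": 0,"ax": -0.014,"ay": 0,"az": 0.039,"jaw": -1},
    {"x": 0.002,"y": -0.061,"z": 0.001,"ax": -0.029,"ay": 0,"az": 0.078,"jaw": -1},
    {"x": 0.006,"y": -0.091,"z": 0.002,"ax": -0.043,"ay": 0,"az": 0.117,"jaw": -1},
    {"x": 0.01,"y": -0.121,"z": 0.004,"ax": -0.057,"ay": 0,"az": 0.157,"jaw": -1},
    {"x": 0.015,"y": -0.151,"z": 0.006,"ax": -0.071,"ay": 0,"az": 0.196,"jaw": -1},
    {"x": 0.022,"y": -0.18,"z": 0.008,"ax": -0.086,"ay": 0,"az": 0.235,"jaw": -1},
    {"x": 0.03,"y": -0.209,"z": 0.011,"ax": -0.1,"ay": 0,"az": 0.274,"jaw": -1},
    {"x": 0.039,"y": -0.238,"z": 0.014,"ax": -0.114,"ay": 0,"az": 0.313,"jaw": -1},
    {"x": 0.05,"y": -0.266,"z": 0.018,"ax": -0.128,"ay": 0,"az": 0.352,"jaw": -1},
    {"x": 0.061,"y": -0.294,"z": 0.022,"ax": -0.143,"ay": 0,"az": 0.392,"jaw": -1},
  ],
)

```text
time: 14.4
tool_pos: [549.2, -88.2, 10.9]
tcp_rot: [-3.14, -0.349, 1.232]
contact_force: [1.6, -0.1, 0.5]
grip_width: 0.9
finger_force: 0.7
```

```bash
python3 st.py
```

```text
14.4 tip [545.92749406 -97.60899311  38.11472356] 148.99735061654135 250.56681991406504 [ 1.62384876 -0.11199878  0.49987483] [-0.51497033  0.62906555  1.69539018  0.4331939   0.92940881 -0.4581551 ] yaw 70.61629370964938
(np.float64(47.54902218422758), np.float64(289.87505821755957), np.float64(78.56583395033259), np.int64(205))
(np.float64(46.24074653545658), np.float64(284.8122167562418), np.float64(79.2631134333374), np.int64(179))
```

Call:
send_rows(
  rows=[
    {"x": 0.001,"y": -0.03,"z": 0,"ax": -0.014,"ay": 0,"az": 0.039,"jaw": -1},
    {"x": 0.002,"y": -0.061,"z": 0.001,"ax": -0.029,"ay": 0,"az": 0.078,"jaw": -1},
    {"x": 0.006,"y": -0.091,"z": 0.002,"ax": -0.043,"ay": 0,"az": 0.117,"jaw": -1},
    {"x": 0.01,"y": -0.121,"z": 0.004,"ax": -0.057,"ay": 0,"az": 0.157,"jaw": -1},
    {"x": 0.015,"y": -0.151,"z": 0.006,"ax": -0.071,"ay": 0,"az": 0.196,"jaw": -1},
    {"x": 0.022,"y": -0.18,"z": 0.008,"ax": -0.086,"ay": 0,"az": 0.235,"jaw": -1},
    {"x": 0.03,"y": -0.209,"z": 0.011,"ax": -0.1,"ay": 0,"az": 0.274,"jaw": -1},
    {"x": 0.039,"y": -0.238,"z": 0.014,"ax": -0.114,"ay": 0,"az": 0.313,"jaw": -1},
    {"x": 0.05,"y": -0.266,"z": 0.018,"ax": -0.128,"ay": 0,"az": 0.352,"jaw": -1},
    {"x": 0.061,"y": -0.294,"z": 0.022,"ax": -0.143,"ay": 0,"az": 0.392,"jaw": -1},
  ],
)

```text
time: 15.75
tool_pos: [497.9, -56.5, 11.0]
tcp_rot: [-3.141, -0.348, 0.796]
contact_force: [0.2, -1.9, 0.9]
grip_width: 0.4
finger_force: 1.0
```

```bash
python3 st.py
```

```text
15.75 tip [490.99802521 -63.56220291  38.20731   ] 149.18064010628356 225.53236320509848 [ 0.18546868 -1.91502338  0.92026616] [-0.50443394  0.49191516  2.00003184  0.58548277  0.63831762 -0.20258684] yaw 45.59187410090847
(np.float64(23.156842163524484), np.float64(263.9779809529356), np.float64(77.20807457841136), np.int64(205))
(np.float64(21.239290129140272), np.float64(259.9479082508133), np.float64(80.31890074853347), np.int64(185))
```

Joint 5 is nearing its limit, so I'll ease the lean to 8° on the way.

```bash
python3 - <<'E'
from plan import *
s=meas(); rows(s,[tip(149,225.5-2.5*k,38,20-1.2*k) for k in range(1,11)])
E
```

```text
{'x': -0.002, 'y': -0.024, 'z': 0.001, 'ax': -0.018, 'ay': -0.019, 'az': 0.042}
{'x': -0.003, 'y': -0.055, 'z': 0.002, 'ax': -0.031, 'ay': -0.039, 'az': 0.082}
{'x': -0.003, 'y': -0.085, 'z': 0.003, 'ax': -0.043, 'ay': -0.059, 'az': 0.122}
{'x': -0.001, 'y': -0.116, 'z': 0.004, 'ax': -0.054, 'ay': -0.079, 'az': 0.162}
{'x': 0.001, 'y': -0.147, 'z': 0.006, 'ax': -0.065, 'ay': -0.099, 'az': 0.202}
{'x': 0.005, 'y': -0.178, 'z': 0.008, 'ax': -0.074, 'ay': -0.118, 'az': 0.243}
{'x': 0.011, 'y': -0.209, 'z': 0.011, 'ax': -0.083, 'ay': -0.138, 'az': 0.284}
{'x': 0.018, 'y': -0.239, 'z': 0.014, 'ax': -0.091, 'ay': -0.157, 'az': 0.325}
{'x': 0.026, 'y': -0.269, 'z': 0.018, 'ax': -0.098, 'ay': -0.176, 'az': 0.367}
{'x': 0.035, 'y': -0.3, 'z': 0.022, 'ax': -0.105, 'ay': -0.196, 'az': 0.408}
```

Call:
send_rows(
  rows=[
    {"x": -0.002,"y": -0.024,"z": 0.001,"ax": -0.018,"ay": -0.019,"az": 0.042,"jaw": -1},
    {"x": -0.003,"y": -0.055,"z": 0.002,"ax": -0.031,"ay": -0.039,"az": 0.082,"jaw": -1},
    {"x": -0.003,"y": -0.085,"z": 0.003,"ax": -0.043,"ay": -0.059,"az": 0.122,"jaw": -1},
    {"x": -0.001,"y": -0.116,"z": 0.004,"ax": -0.054,"ay": -0.079,"az": 0.162,"jaw": -1},
    {"x": 0.001,"y": -0.147,"z": 0.006,"ax": -0.065,"ay": -0.099,"az": 0.202,"jaw": -1},
    {"x": 0.005,"y": -0.178,"z": 0.008,"ax": -0.074,"ay": -0.118,"az": 0.243,"jaw": -1},
    {"x": 0.011,"y": -0.209,"z": 0.011,"ax": -0.083,"ay": -0.138,"az": 0.284,"jaw": -1},
    {"x": 0.018,"y": -0.239,"z": 0.014,"ax": -0.091,"ay": -0.157,"az": 0.325,"jaw": -1},
    {"x": 0.026,"y": -0.269,"z": 0.018,"ax": -0.098,"ay": -0.176,"az": 0.367,"jaw": -1},
    {"x": 0.035,"y": -0.3,"z": 0.022,"ax": -0.105,"ay": -0.196,"az": 0.408,"jaw": -1},
  ],
)

```text
time: 17.1
tool_pos: [459.9, -8.8, 9.3]
tcp_rot: [3.14, -0.138, 0.358]
contact_force: [-4.3, -2.4, 5.9]
grip_width: 0.0
finger_force: 2.9
```

```bash
python3 st.py; python3 - <<'E'
from plan import *
s=meas(); rows(s,[tip(149,200.5-2.2*k,38,8) for k in range(1,11)])
E
```

```text
17.1 tip [456.17384533 -10.17498466  37.97928771] 149.09302924962103 200.8538670410198 [-4.28671413 -2.41170782  5.89725808] [-0.24520167  0.43178632  2.04790798  0.14651044  0.55183726  0.84710908] yaw 20.512362617800633
(np.float64(58.05346060929706), np.float64(237.72229320548402), np.float64(75.95188090426647), np.int64(191))
(np.float64(57.13095815450533), np.float64(234.9654735063231), np.float64(81.55568184811635), np.int64(185))
{'x': -0.002, 'y': -0.031, 'z': -0.001, 'ax': -0.004, 'ay': 0.0, 'az': 0.038}
{'x': -0.0, 'y': -0.059, 'z': -0.0, 'ax': -0.009, 'ay': 0.0, 'az': 0.075}
{'x': 0.002, 'y': -0.087, 'z': -0.0, 'ax': -0.014, 'ay': 0.0, 'az': 0.111}
{'x': 0.006, 'y': -0.114, 'z': 0.0, 'ax': -0.019, 'ay': 0.0, 'az': 0.147}
{'x': 0.011, 'y': -0.142, 'z': 0.001, 'ax': -0.024, 'ay': 0.0, 'az': 0.184}
{'x': 0.017, 'y': -0.169, 'z': 0.002, 'ax': -0.029, 'ay': 0.0, 'az': 0.22}
{'x': 0.024, 'y': -0.196, 'z': 0.003, 'ax': -0.034, 'ay': 0.0, 'az': 0.256}
{'x': 0.031, 'y': -0.222, 'z': 0.004, 'ax': -0.039, 'ay': 0.0, 'az': 0.293}
{'x': 0.04, 'y': -0.249, 'z': 0.005, 'ax': -0.044, 'ay': 0.0, 'az': 0.329}
{'x': 0.05, 'y': -0.275, 'z': 0.006, 'ax': -0.049, 'ay': 0.0, 'az': 0.365}
```

Call:
send_rows(
  rows=[
    {"x": -0.002,"y": -0.031,"z": -0.001,"ax": -0.004,"ay": 0,"az": 0.038,"jaw": -1},
    {"x": 0,"y": -0.059,"z": 0,"ax": -0.009,"ay": 0,"az": 0.075,"jaw": -1},
    {"x": 0.002,"y": -0.087,"z": 0,"ax": -0.014,"ay": 0,"az": 0.111,"jaw": -1},
    {"x": 0.006,"y": -0.114,"z": 0,"ax": -0.019,"ay": 0,"az": 0.147,"jaw": -1},
    {"x": 0.011,"y": -0.142,"z": 0.001,"ax": -0.024,"ay": 0,"az": 0.184,"jaw": -1},
    {"x": 0.017,"y": -0.169,"z": 0.002,"ax": -0.029,"ay": 0,"az": 0.22,"jaw": -1},
    {"x": 0.024,"y": -0.196,"z": 0.003,"ax": -0.034,"ay": 0,"az": 0.256,"jaw": -1},
    {"x": 0.031,"y": -0.222,"z": 0.004,"ax": -0.039,"ay": 0,"az": 0.293,"jaw": -1},
    {"x": 0.04,"y": -0.249,"z": 0.005,"ax": -0.044,"ay": 0,"az": 0.329,"jaw": -1},
    {"x": 0.05,"y": -0.275,"z": 0.006,"ax": -0.049,"ay": 0,"az": 0.365,"jaw": -1},
  ],
)

```text
time: 18.45
tool_pos: [450.8, 46.0, 9.2]
tcp_rot: [-3.141, -0.14, -0.027]
contact_force: [-0.1, -2.0, 0.8]
grip_width: 0.1
finger_force: 1.1
```

```bash
python3 st.py; python3 - <<'E'
from plan import *
s=meas(); rows(s,[tip(149,178.5-k,38,8) for k in (2,4,6,8,10,12,13.5,14.5,15,15)])
E
```

```text
18.45 tip [446.75726077  46.09418869  37.92209171] 148.7770322151079 178.76978596177904 [-0.13112362 -1.97146039  0.796721  ] [-0.07310983  0.41880362  2.07561843  0.01419255  0.50734606  1.51318752] yaw -1.5733382520110435
(np.float64(35.131563485812734), np.float64(214.460096611576), np.float64(76.10143315009213), np.int64(191))
(np.float64(35.222819901874516), np.float64(213.40562445520425), np.float64(81.91680751955388), np.int64(184))
{'x': -0.001, 'y': -0.027, 'z': -0.001, 'ax': -0.005, 'ay': -0.001, 'az': 0.033}
{'x': 0.0, 'y': -0.052, 'z': -0.0, 'ax': -0.01, 'ay': -0.001, 'az': 0.066}
{'x': 0.003, 'y': -0.078, 'z': -0.0, 'ax': -0.015, 'ay': -0.001, 'az': 0.099}
{'x': 0.006, 'y': -0.103, 'z': 0.0, 'ax': -0.019, 'ay': -0.001, 'az': 0.132}
{'x': 0.009, 'y': -0.128, 'z': 0.001, 'ax': -0.024, 'ay': -0.001, 'az': 0.165}
{'x': 0.014, 'y': -0.153, 'z': 0.002, 'ax': -0.029, 'ay': -0.001, 'az': 0.198}
{'x': 0.018, 'y': -0.171, 'z': 0.002, 'ax': -0.032, 'ay': -0.0, 'az': 0.223}
{'x': 0.021, 'y': -0.183, 'z': 0.003, 'ax': -0.034, 'ay': -0.0, 'az': 0.24}
{'x': 0.023, 'y': -0.189, 'z': 0.003, 'ax': -0.035, 'ay': -0.0, 'az': 0.248}
{'x': 0.023, 'y': -0.189, 'z': 0.003, 'ax': -0.035, 'ay': -0.0, 'az': 0.248}
```

Call:
send_rows(
  rows=[
    {"x": -0.001,"y": -0.027,"z": 0,"ax": -0.005,"ay": 0,"az": 0.033,"jaw": -1},
    {"x": 0,"y": -0.052,"z": 0,"ax": -0.01,"ay": 0,"az": 0.066,"jaw": -1},
    {"x": 0.003,"y": -0.078,"z": 0,"ax": -0.015,"ay": 0,"az": 0.099,"jaw": -1},
    {"x": 0.006,"y": -0.103,"z": 0,"ax": -0.019,"ay": 0,"az": 0.132,"jaw": -1},
    {"x": 0.009,"y": -0.128,"z": 0.001,"ax": -0.024,"ay": 0,"az": 0.165,"jaw": -1},
    {"x": 0.014,"y": -0.153,"z": 0.002,"ax": -0.029,"ay": 0,"az": 0.198,"jaw": -1},
    {"x": 0.018,"y": -0.171,"z": 0.002,"ax": -0.032,"ay": 0,"az": 0.223,"jaw": -1},
    {"x": 0.021,"y": -0.183,"z": 0.003,"ax": -0.034,"ay": 0,"az": 0.24,"jaw": -1},
    {"x": 0.023,"y": -0.189,"z": 0.003,"ax": -0.035,"ay": 0,"az": 0.248,"jaw": -1},
    {"x": 0.023,"y": -0.189,"z": 0.003,"ax": -0.035,"ay": 0,"az": 0.248,"jaw": -1},
  ],
)

```text
time: 19.8
tool_pos: [456.5, 83.6, 9.3]
tcp_rot: [-3.141, -0.14, -0.289]
contact_force: [-0.4, -0.8, 0.4]
grip_width: 0.6
finger_force: 0.6
```

```bash
cat > fine.py <<'E'
# lobe angle by outline fit, several frames, on the same mask recipe as the first measurement
from h import *
def rad(th):
    a=abs((th+np.pi/6)%(np.pi/3)-np.pi/6); q=44/np.sin(np.maximum(a,.05))
    return np.where(q>162,162,np.maximum(q,132))
for n in("scene","top"):
    i,d,X=cloud(n); C=np.array([595.5,42.9]); r=np.hypot(X[...,0]-C[0],X[...,1]-C[1])
    m=(abs(X[...,2]-54)<7)&(r<180)&(i.min(-1)>75)
    m=cv2.morphologyEx(m.astype(np.uint8),cv2.MORPH_CLOSE,np.ones((5,5)))
    cs,_=cv2.findContours(m,cv2.RETR_EXTERNAL,cv2.CHAIN_APPROX_NONE); q=max(cs,key=len)[:,0]
    P=X[q[:,1],q[:,0]]; P=P[abs(P[:,2]-54)<7][:,:2]
    def cost(p):
        e=P-p[:2]; return np.minimum(abs(np.hypot(*e.T)-rad(np.arctan2(e[:,1],e[:,0])-p[2])),8).mean()
    b=min((minimize(cost,[*C,a],method="Nelder-Mead") for a in np.arange(0,1.05,.1)),key=lambda r:r.fun)
    e=X[...,:2]-C; k=(i.max(-1)<70)&(r>170)&(r<245)&(X[...,2]<22)&(X[...,2]>2)
    a=np.degrees(np.arctan2(e[...,1],e[...,0]))%360; k&=abs(a-196)<12
    print(n,"centre",b.x[:2].round(1),"lobe",round(np.degrees(b.x[2])%60,2),"cost",round(b.fun,2),"nose",k.sum(),a[k].mean().round(2) if k.any() else "")
E
python3 st.py; python3 fine.py
```

```text
19.8 tip [452.64286847  84.72697655  38.0197071 ] 148.85447926623758 163.68055716814186 [-0.38971593 -0.758198    0.36512157] [ 0.05086788  0.43899644  2.03320183 -0.09032592  0.53886532  1.98508718] yaw -16.55448829064733
(np.float64(18.922855656909885), np.float64(198.14536541683677), np.float64(76.43008384331407), np.int64(190))
(np.float64(19.482011496339044), np.float64(198.81497638701217), np.float64(82.26453071987758), np.int64(186))
scene centre [596.   44.2] lobe 19.18 cost 4.32 nose 131 195.0
top centre [592.9  43. ] lobe 19.09 cost 3.49 nose 298 196.83
```

```bash
python3 - <<'E'
from plan import *
s=meas(); rows(s,[tip(149,163.6-k,38,8) for k in (.7,1.4,2.1,2.6,2.6)]+[tip(149,163.6-2.6+4,38,8)]+[tip(r,165.5,38,8) for r in (160,175,195,215)])
E
```

```text
{'x': -0.001, 'y': -0.01, 'z': 0.0, 'ax': -0.002, 'ay': -0.001, 'az': 0.009}
{'x': -0.001, 'y': -0.019, 'z': 0.0, 'ax': -0.003, 'ay': -0.001, 'az': 0.02}
{'x': -0.001, 'y': -0.028, 'z': 0.0, 'ax': -0.005, 'ay': -0.001, 'az': 0.032}
{'x': -0.001, 'y': -0.034, 'z': 0.0, 'ax': -0.006, 'ay': -0.001, 'az': 0.04}
{'x': -0.001, 'y': -0.034, 'z': 0.0, 'ax': -0.006, 'ay': -0.001, 'az': 0.04}
{'x': -0.001, 'y': 0.017, 'z': 0.0, 'ax': 0.003, 'ay': -0.001, 'az': -0.026}
{'x': -0.055, 'y': 0.025, 'z': -0.007, 'ax': 0.004, 'ay': -0.001, 'az': -0.034}
{'x': -0.129, 'y': 0.028, 'z': -0.018, 'ax': 0.004, 'ay': -0.001, 'az': -0.034}
{'x': -0.228, 'y': 0.031, 'z': -0.032, 'ax': 0.004, 'ay': -0.001, 'az': -0.034}
{'x': -0.327, 'y': 0.035, 'z': -0.046, 'ax': 0.004, 'ay': -0.001, 'az': -0.034}
```

Call:
send_rows(
  rows=[
    {"x": 0,"y": -0.01,"z": 0,"ax": -0.002,"ay": 0,"az": 0.01,"jaw": -1},
    {"x": 0,"y": -0.019,"z": 0,"ax": -0.003,"ay": 0,"az": 0.02,"jaw": -1},
    {"x": 0,"y": -0.028,"z": 0,"ax": -0.005,"ay": 0,"az": 0.032,"jaw": -1},
    {"x": 0,"y": -0.034,"z": 0,"ax": -0.006,"ay": 0,"az": 0.04,"jaw": -1},
    {"x": 0,"y": -0.034,"z": 0,"ax": -0.006,"ay": 0,"az": 0.04,"jaw": -1},
    {"x": 0,"y": 0.017,"z": 0,"ax": 0.003,"ay": 0,"az": -0.026,"jaw": -1},
    {"x": -0.055,"y": 0.025,"z": -0.007,"ax": 0.004,"ay": 0,"az": -0.034,"jaw": -1},
    {"x": -0.13,"y": 0.028,"z": -0.018,"ax": 0.004,"ay": 0,"az": -0.034,"jaw": -1},
    {"x": -0.23,"y": 0.031,"z": -0.032,"ax": 0.004,"ay": 0,"az": -0.034,"jaw": -1},
    {"x": -0.327,"y": 0.035,"z": -0.046,"ax": 0.004,"ay": 0,"az": -0.034,"jaw": -1},
  ],
)

```text
time: 21.25
tool_pos: [389.8, 96.3, 9.4]
tcp_rot: [3.141, -0.14, -0.254]
contact_force: [-0.7, -0.5, -0.5]
grip_width: 0.5
finger_force: 0.0
```

```bash
python3 st.py; python3 fine.py; python3 - <<'E'
from h import *
i,d,X=cloud("scene"); a=i[140:360,220:440]
j,_,_=cloud("top"); b=j[150:370,200:420]
cv2.imwrite("pics/s3.png",cv2.resize(np.hstack([a,b])[...,::-1],(800,400),interpolation=cv2.INTER_CUBIC))
E
```

```text
21.25 tip [385.92032001  97.33877007  38.09804495] 216.53457449557575 165.4390867930276 [-0.72650229 -0.45360771 -0.45443663] [ 0.09303443  0.36221235  2.19126273 -0.10858789  0.45850488  2.01222457] yaw -14.558264111769212
(np.float64(15.947215423054105), np.float64(195.1596854551972), np.float64(76.65959580704673), np.int64(194))
(np.float64(16.410403850307393), np.float64(196.2630637735205), np.float64(82.39250960896753), np.int64(187))
scene centre [595.9  43.9] lobe 16.63 cost 4.17 nose 119 194.88
top centre [594.1  42.7] lobe 16.21 cost 2.26 nose 374 196.13
```

View pics/s3.png

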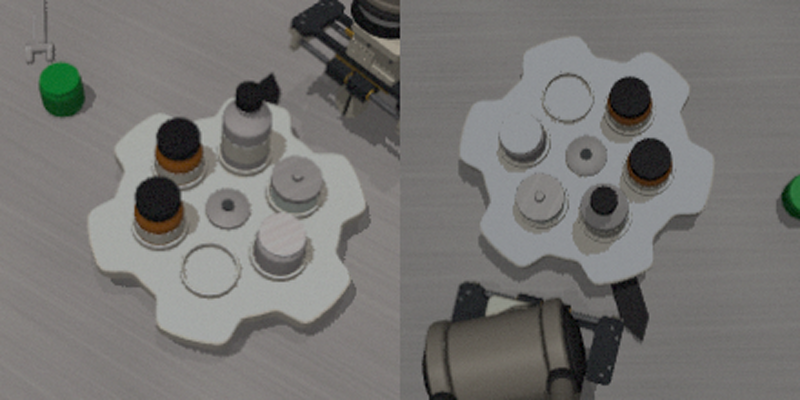

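The flask is at the front: in the top half its cap at (605,200) lines up with the hub at (585,155) and the nose at (640,330). Everything is standing and the hand is off. I'll lift the hand clear and measure once more.

Call:
send_rows(
  rows=[
    {"x": 0.01,"y": 0,"z": -0.08,"ax": 0,"ay": 0,"az": 0,"jaw": -1},
    {"x": 0.03,"y": 0,"z": -0.2,"ax": 0,"ay": 0,"az": 0,"jaw": -1},
    {"x": 0.05,"y": -0.05,"z": -0.35,"ax": 0,"ay": 0,"az": 0,"jaw": -1},
    {"x": 0.06,"y": -0.15,"z": -0.45,"ax": 0,"ay": 0,"az": 0,"jaw": -1},
    {"x": 0.05,"y": -0.3,"z": -0.55,"ax": 0,"ay": 0,"az": 0,"jaw": -1},
    {"x": 0.02,"y": -0.45,"z": -0.59,"ax": 0,"ay": 0,"az": 0,"jaw": -1},
    {"x": 0,"y": -0.6,"z": -0.6,"ax": 0,"ay": 0,"az": 0,"jaw": -1},
    {"x": 0,"y": -0.7,"z": -0.6,"ax": 0,"ay": 0,"az": 0,"jaw": -1},
    {"x": 0,"y": -0.75,"z": -0.6,"ax": 0,"ay": 0,"az": 0,"jaw": -1},
    {"x": 0,"y": -0.75,"z": -0.6,"ax": 0,"ay": 0,"az": 0,"jaw": -1},
  ],
)

```text
time: 22.8
tool_pos: [413.0, 245.3, 127.9]
tcp_rot: [3.141, -0.14, -0.253]
contact_force: [-0.0, 0.4, 0.3]
grip_width: 0.7
finger_force: 0.0
```

```bash
python3 st.py; python3 fine.py; python3 fine.py
```

```text
22.8 tip [409.04043575 246.33829218 156.62751   ] 275.960699789115 132.50653865023776 [-0.0427444   0.36951633  0.28614695] [ 0.44231435  0.28044426  1.83404648 -0.11345641  0.92257904  2.3300438 ] yaw -14.499454640691996
(np.float64(15.9989895897801), np.float64(195.17523755611208), np.float64(76.34957407326137), np.int64(193))
(np.float64(16.398591377103976), np.float64(196.3062340307172), np.float64(82.37957248777488), np.int64(186))
scene centre [596.  44.] lobe 16.44 cost 4.24 nose 119 194.88
top centre [594.3  42.8] lobe 16.24 cost 2.29 nose 375 196.1
scene centre [596.1  44.1] lobe 16.27 cost 4.12 nose 117 194.9
top centre [594.1  42.7] lobe 16.5 cost 2.21 nose 377 196.14
```

```bash
python3 -c "
from plant import bot
print(bot.close_job())"
```

```text
the job is handed in; nothing more can be done
None
```

The flask now stands at the carousel's front, within about 0.5° of the nose by camera measurement. All vessels are still seated, I saw no contact with anything on the bench, the hand is clear, and the job was handed in at about 23 s.

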